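# Shut the microcentrifuge and start its second programme

### The job

The microcentrifuge is loaded: swing its raised lid down without slamming it and press the front down until the catch snaps, so that lid and body meet flush all round. Then, with the lid shut, start the run on the keypad, one key at a time and each fully down: first the small round standby key at the left end, next the square key with two dots (programme two), and last the long start key at the right end. Leave the keys with one and three dots alone, and do not push the ware around the machine about.

Things in the scene. Friction and masses are not known exactly. Their poses are not given: they have to be found in the camera images.
- centrifuge: Bench microcentrifuge, white, 262 mm deep, 210 wide, 156 high when shut; stands fast. Origin on the bench under its middle: it reaches x -135 (front) to +127 mm (back); +y is the left of someone standing before it. The lower half shell has a flat edge 118 mm up. In front of it the grey console (x -133 to -66 mm, sloping down to the front by 0.2 rad) carries the key row at x -114 mm.
- lid (a joint): Angle of the lid (upper half shell): 0 shut, edge on edge; grows as its front swings up and back, stop at 1.45 rad. 0.45 kg, counterbalanced: it stays where left (1 to 2 N at its front moves it). At 0.08 rad it meets a spring catch and stops; some 12 N down on the lid's top near the front takes it past, whereupon it snaps down to 0. The catch then holds it by some 7 N at the front edge.
- lid_hinge (a point): Middle of the hinge line, which runs along the machine's y at its back: 105 mm behind the machine's origin, 118 mm above the bench. Axes as the machine's.
- lid_front (a point): On the moving lid: middle of its lower front edge, 160.5 mm from the hinge line. Axes turn with the lid: -x from hinge to front edge, z out of its top; as the machine's when shut. Lid 210 mm wide; its top is flat, 38 mm above the edge plane, to 132 mm from the hinge, then slopes to 21 mm at the front. A finger lip (80 mm wide, 4 to 12 mm above the edge plane) ends 171 mm from the hinge.
- lid_press (a point): On the moving lid: on top of it in the middle, 128 mm from the hinge line and 38 mm above the edge plane, a good place to press. Axes as lid_front.
- rim_front (a point): On the fixed lower half: middle of its front edge, where lid_front comes to lie when the lid is shut.
- key_standby_top (a point): Middle of the top of the standby key: round, 20 mm across, leftmost (largest y), marked with a broken ring. All keys are white, stand 11 mm above the console and go 5 mm down along their own -z (square to the console: z leans 0.2 rad to the front); moving from 1.5 N, fully down at 5 N, they spring back.
- key_standby (a joint): Travel of the standby key: 0 up, 0.005 m fully down; it counts as pressed beyond 0.0035.
- key_p1_top (a point): Middle of the top of the square key with one dot, 20 x 20 mm, 36 mm to the right of the standby key. Not to be pressed.
- key_p1 (a joint): Travel of the one-dot key, 0 to 0.005 m.
- key_p2_top (a point): Middle of the top of the square key with two dots, 20 x 20 mm, 36 mm to the right of the one-dot key.
- key_p2 (a joint): Travel of the two-dot key, 0 to 0.005 m; pressed beyond 0.0035.
- key_p3_top (a point): Middle of the top of the square key with three dots, 20 x 20 mm, 36 mm to the right of the two-dot key. Not to be pressed.
- key_p3 (a joint): Travel of the three-dot key, 0 to 0.005 m.
- key_start_top (a point): Middle of the top of the start key: oblong, 34 mm along the row by 20 mm, the rightmost (smallest y), 46 mm to the right of the three-dot key, marked with a triangle.
- key_start (a joint): Travel of the start key, 0 to 0.005 m; pressed beyond 0.0035.
- tip_box: Bystander: pipette tip box, grey with a clear top, 86 x 124 x 72 mm, loose, beside the machine. Origin under its middle.
- tube_rack: Bystander: white rack of capped tubes, 75 x 125 x 88 mm, loose, beside the machine. Origin under its middle.
- dish_stack: Bystander: stack of three clear culture dishes, 94 mm across, 47 mm high, loose. Origin under its middle.
- timer: Bystander: white bench timer, 60 x 75 x 18 mm, lying loose. Origin under its middle.
- medium_bottle: Bystander: amber bottle with a blue cap, 72 mm across, 160 mm high, loose, to the side of the machine. Origin under its middle.
- culture_flask: Bystander: clear culture flask lying flat, 150 x 86 x 36 mm, loose, to the side of the machine. Origin under its middle.

How it is judged:
By the outcome, as a careful person would: the job done as asked, in the order asked, and still so for the second after the job is handed in, with the robot touching nothing.
It also fails if it takes over 51 s, if anything falls off the work surface, if the arm or the gripper's body presses on something with over 40 N, if the wrist force passes 120 N, or if a joint passes its speed limit or range.

### The arm

A 7-joint arm with a two-finger parallel gripper is mounted at the origin on the work surface. World frame = base frame: x ahead of the robot, y to its left, z up, the work surface at z = 0. Lengths are in m, angles in rad, forces in N, time in s.
With the tool pointing down it reaches from about 0.425 to 0.8 m from the base axis. Payload 8.3 kg.
Tool frame: the origin (TCP) lies at the very end of the fingers, on their centre line; the grasp point (between the pads) lies 19 mm behind it; z points along the fingers, y is the line along which they close (so a half turn about z gives the same grasp; the last joint's range is limited). The gripper opens to 85 mm and grips with 20 to 120 N. Pads are 22 mm wide; open, the fingers measure 114 mm over their backs; the gripper's body (76 mm by 85 mm) begins 54 mm behind the grasp point. The pads swing forward as they close: fully open they stand 13 mm farther back than shut.
Start: joints at [1.082, 0.383, 0.016, 1.37, -0.006, 1.388, -0.046], TCP at [0.258, -0.569, 0.231] pointing down, gripper open.
Joint ranges: [-2.95, 2.95], [-0.25, 2.06], [-1.52, 1.56], [0.18, 2.33], [-1.44, 4.58], [0.02, 2.06], [-3.01, 3.01]. Speed limits (rad/s): [2.39, 2.39, 3.01, 3.01, 3.14, 3.14, 3.14].

### API

Orientations are given as a unit quaternion [x, y, z, w].
In Python, from plant import env gives the robot as it stands. Calls block until the motion is done:
- env.move_to(position, orientation): joint-space move of the TCP to a pose.
- env.line_to(position, ori=None, v=0.15, guard=None): straight line of the TCP; ori=None keeps the orientation; v is the mean speed in m/s. With guard (N) it stops when the force on the tool has changed by that much, and returns True; else False.
- env.movej(angles): joint-space move.
- env.grip(opening, f_grip=None): opening from 0.0 (shut) to 1.0 (fully open); f_grip is the grip in N (None keeps the last); returns when the fingers have stopped.
- env.dwell(seconds).
- env.inverse_kinematics(position, orientation): joint angles nearest the present ones, or None.
- env.get_image(name): name is "scene" or "top" or "wrist"; returns the picture (384x512x3 uint8, blue, green, red); there is no depth.
- env.camera_params(name): a dict with "vfov" (degrees; the focal length in pixels is half the picture's height over the tangent of half this angle, whatever the lens; pixels are square), "cx", "cy" (the principal point, pixels), "R" (3x3) and "t" (3): a world point X has camera coordinates R X + t. Camera axes: x right, y down, z forward; pixel columns grow to the right and rows downward; lengths in m; the calibration is good to about 2 mm. A picture is of the moment at which its call begins: read the wrist's pose just before it. camera_params takes no time and is no camera call; for the wrist camera it gives the pose at the moment of the call.
A pose or a line that the arm cannot do raises env.PlanningError and nothing moves.
- env.finish_job(): hands the job in; it is judged then, once.
Readings, each from a call of its own:
- env.get_time(): time.
- env.get_qpos(): joint angles.
- env.get_qvel(): joint speeds.
- env.get_effort(): joint torques, N m.
- env.get_tcp_pos(): TCP position.
- env.get_eef_rot(): TCP orientation.
- env.get_force(): force on the tool from outside, world axes, zero at the start.
- env.get_moment(): the same for the moment, N m.
- env.get_gripper_width(): opening from 0.0 (shut) to 1.0 (fully open).
- env.get_grip_force(): force on a finger pad.
Only numpy, scipy, OpenCV 4.12 (cv2) and the standard library are available. Lean on these libraries where they do the work, as an engineer would, in place of code of your own. Each camera call takes 0.05 s, during which the arm holds its last target. There are 200 camera calls.

## Working session

There is one attempt and no reset: what is moved stays moved. The work goes in short steps, each a Python script; the robot and the scene stay as the last script left them, time stands still between calls to the robot, and variables do not carry over. Pictures are saved under pics/ and viewed, at most 10 in all, crops included, and the job is handed in when it is done.

```bash
mkdir -p pics
python3 - <<'E'
from plant import env
import cv2
for n in ["scene","top"]:
    cv2.imwrite(f"pics/{n}0.png",env.get_image(n)); p=env.camera_params(n); print(n,p)
print(env.get_time(),env.get_tcp_pos(),env.get_eef_rot())
E
```

```text
scene {'vfov': 57.240692691820314, 'cx': 252.44530920030473, 'cy': 189.70004492292253, 'R': array([[-0.86355535,  0.50422971, -0.00495675],
       [ 0.31268494,  0.52774785, -0.78975334],
       [-0.39560118, -0.68354562, -0.61340451]]), 't': array([ 0.46318824, -0.07303462,  1.26006007])}
top {'vfov': 48.55913535492074, 'cx': 260.01714555521613, 'cy': 184.49634629449469, 'R': array([[-0.0076765 , -0.99985887,  0.01494343],
       [-0.99651676,  0.00640818, -0.08314618],
       [ 0.08303869, -0.01552965, -0.99642531]]), 't': array([0.02599771, 0.5536807 , 1.51237935])}
0.1 [ 0.25801036 -0.56876652  0.23035953] [ 9.77416137e-01  2.11321790e-01 -1.87753731e-04 -8.72377497e-04]
```

View pics/scene0.png

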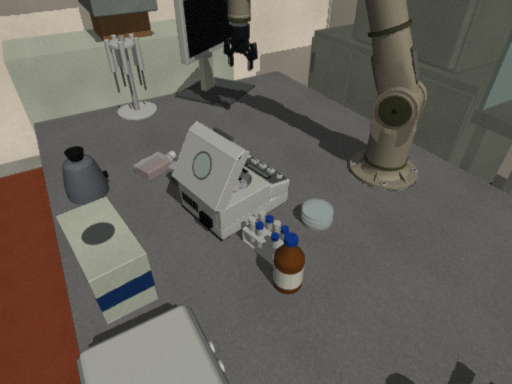

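View pics/top0.png

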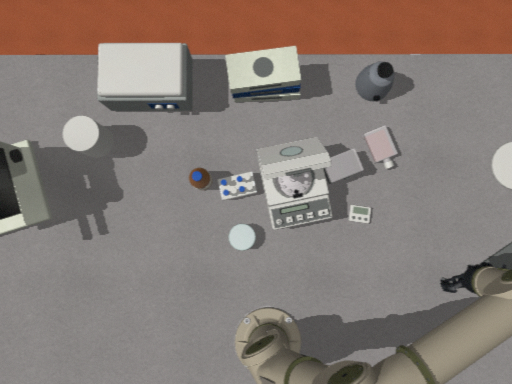

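The top view shows the centrifuge at about (297,185), the front facing the robot with keys near row 215. The lid is up; the rack, dishes, timer and tip box stand around it. I'll zoom in.

```bash
python3 - <<'E'
import cv2
im=cv2.imread("pics/top0.png")[130:235,225:345]
cv2.imwrite("pics/topc.png",cv2.resize(im,None,fx=5.5,fy=5.5,interpolation=cv2.INTER_CUBIC))
E
cat > h.py <<'E'
import numpy as np,cv2
from plant import env
def ray(cam,uv):
    f=192/np.tan(np.radians(cam['vfov'])/2); R=np.array(cam['R']);t=np.array(cam['t'])
    d=R.T@np.array([(uv[0]-cam['cx'])/f,(uv[1]-cam['cy'])/f,1]); return -R.T@t,d
def onz(cam,uv,z):
    o,d=ray(cam,uv); return o+d*(z-o[2])/d[2]
def proj(cam,X):
    f=192/np.tan(np.radians(cam['vfov'])/2); c=np.array(cam['R'])@X+cam['t']; return c[:2]/c[2]*f+[cam['cx'],cam['cy']]
E
python3 - <<'E'
from h import *
c=env.camera_params("wrist");R=np.array(c['R']);print(c['vfov'],c['cx'],c['cy'],-R.T@c['t'],R[2],R[0])
E
```

```text
69.77175703391691 254.79585467987667 193.10402634285964 [ 0.31853601 -0.542023    0.37219105] [-0.23573288 -0.1033432  -0.9663075 ] [ 0.41277683 -0.91082626 -0.00328816]
```

View pics/topc.png

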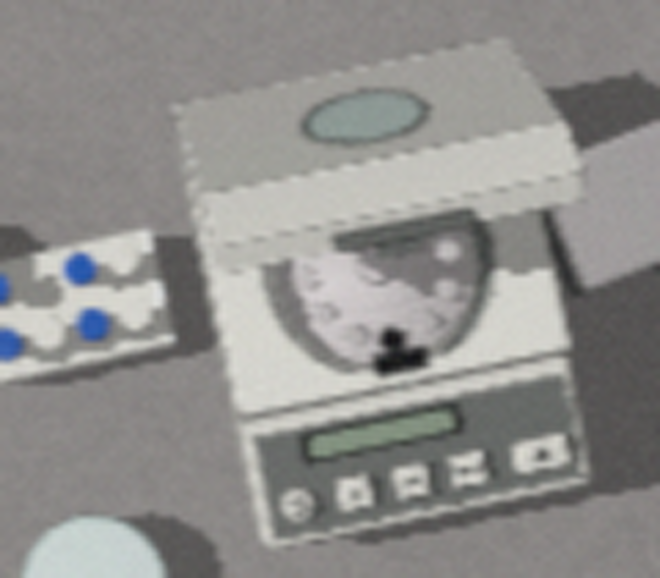

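Run:
```python
from h import *
from scipy.spatial.transform import Rotation as Ro
c=env.camera_params("top")
for z in (.07,.09,.11):
    a=onz(c,(279.2,221.8),z);b=onz(c,(323.4,212.7),z); d=b-a; print(z,a,b,np.linalg.norm(d),np.arctan2(d[0],-d[1]))
m=(a+b)/2; y=(a-b)/np.linalg.norm(a-b); yaw=np.arctan2(-y[0],y[1]); print(yaw)
for s in (0,np.pi):
  for h in (.3,.35,.25):
    p=m+np.array([-.02,0,0]); p[2]=h
    q=(Ro.from_euler('z',yaw+s)*Ro.from_euler('x',np.pi)).as_quat()
    print(s,h,p,q,env.inverse_kinematics(p,q))
```

```text
0.07 [ 0.41950147 -0.04279969  0.07      ] [ 0.44989314 -0.19728304  0.07      ] 0.15744445783314195 0.1942503136079451
0.09 [ 0.41959407 -0.04160273  0.09      ] [ 0.44957576 -0.19400215  0.09      ] 0.15532059128892312 0.19425031360794506
0.11 [ 0.41968666 -0.04040576  0.11      ] [ 0.44925838 -0.19072126  0.11      ] 0.1531967247447043 0.19425031360794462
0.19425031360794462
0 0.3 [ 0.41447252 -0.11556351  0.3       ] [9.95287059e-01 9.69725271e-02 5.93785474e-18 6.09437555e-17] [ 0.57130025 -0.05361682 -0.35373403  1.72462135 -0.0186651   1.46729217
 -1.15658405]
0 0.35 [ 0.41447252 -0.11556351  0.35      ] [9.95287059e-01 9.69725271e-02 5.93785474e-18 6.09437555e-17] [ 0.56094569 -0.0594619  -0.34015749  1.62149022 -0.0198285   1.5761636
 -1.15530828]
0 0.25 [ 0.41447252 -0.11556351  0.25      ] [9.95287059e-01 9.69725271e-02 5.93785474e-18 6.09437555e-17] [ 0.57342567 -0.03493129 -0.36275564  1.81745514 -0.0126825   1.35681393
 -1.16298028]
3.141592653589793 0.3 [ 0.41447252 -0.11556351  0.3       ] [-9.69725271e-02  9.95287059e-01  6.09437555e-17 -5.93785474e-18] [ 0.75768878 -0.05042371 -0.53047369  1.71820669 -0.02564166  1.46692316
  1.99547585]
3.141592653589793 0.35 [ 0.41447252 -0.11556351  0.35      ] [-9.69725271e-02  9.95287059e-01  6.09437555e-17 -5.93785474e-18] [ 0.75326425 -0.05656485 -0.52063616  1.61491893 -0.02812623  1.57575488
  1.99822566]
3.141592653589793 0.25 [ 0.41447252 -0.11556351  0.25      ] [-9.69725271e-02  9.95287059e-01  6.09437555e-17 -5.93785474e-18] [ 0.76057144 -0.03020196 -0.54389169  1.81090377 -0.0159925   1.35656141
  1.98532863]
```

Run:
```python
from h import *
from scipy.spatial.transform import Rotation as Ro
yaw=.194
q=(Ro.from_euler('z',yaw+np.pi)*Ro.from_euler('x',np.pi)).as_quat()
env.move_to([.414,-.116,.33],q)
print(env.get_time())
import pickle
c=env.camera_params("wrist"); im=env.get_image("wrist"); cv2.imwrite("pics/w1.png",im); pickle.dump(c,open("w1.pkl","wb"))
env.grip(0.0)
print(env.get_time())
cv2.imwrite("pics/w1b.png",cv2.resize(im,(800,600),interpolation=cv2.INTER_CUBIC))
```

```text
1.8833
2.7
```

View pics/w1b.png

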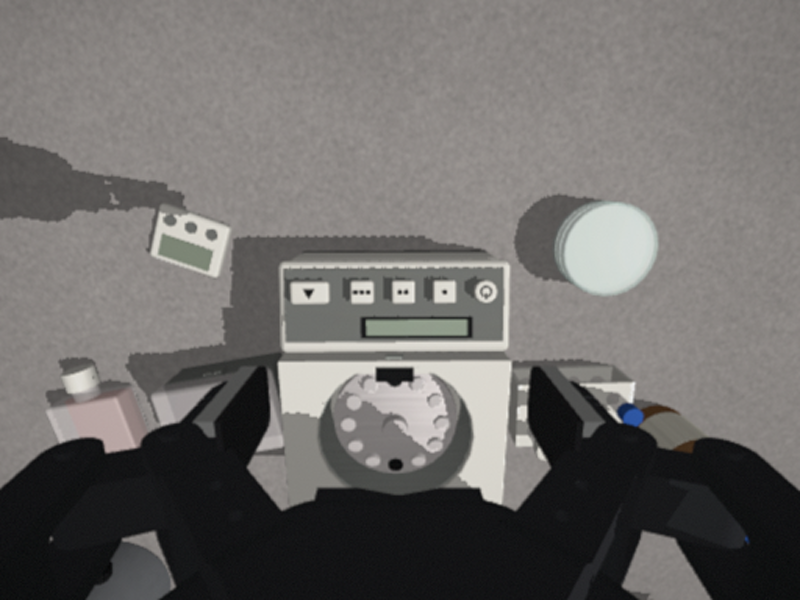

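The wrist view shows the key row at about row 187 of the raw picture: start at column 198, p3 at 231, p2 at 258, p1 at 285 and standby at 311. Next I'll segment the key tops.

Run:
```python
from h import *
import pickle
from scipy.optimize import least_squares
c=pickle.load(open("w1.pkl","rb")); im=cv2.imread("pics/w1.png"); g=cv2.cvtColor(im,cv2.COLOR_BGR2GRAY)
x0,y0=183,173
cr=cv2.resize(g[y0:197,x0:322],None,fx=8,fy=8,interpolation=cv2.INTER_CUBIC)
_,m=cv2.threshold(cr,165,255,cv2.THRESH_BINARY)
cs,_=cv2.findContours(m,cv2.RETR_EXTERNAL,cv2.CHAIN_APPROX_NONE)
P=[]
for k in cs:
    x,y,w,h=cv2.boundingRect(k)
    if cv2.contourArea(k)>3000 and w<500:
        r=cv2.minAreaRect(k); P.append(((r[0][0]+.5)/8-.5+x0,(r[0][1]+.5)/8-.5+y0)); print(np.round(P[-1],2),np.round(np.array(r[1])/8,1))
P=sorted(P,key=lambda p:-p[0])
yk=-np.array([0,36,72,108,154])/1000
def res(v):
    x,y,z,yaw=v; d=np.array([-np.sin(yaw),np.cos(yaw),0])
    return np.concatenate([proj(c,np.array([x,y,z])+d*s)-p for s,p in zip(yk,P)])
if len(P)==5:
    s=least_squares(res,[.42,-.04,.08,.19]); print(s.x,np.round(s.fun,2))
# rim corners
for z in(.118,):
    print(onz(c,(279*.64,358*.64),z),onz(c,(510*.64,359*.64),z))
env_t=env.get_image("top"); cv2.imwrite("pics/top1.png",env_t)
```

```text
[198.02 187.12] [13.7 24.3]
[231.56 186.75] [14.1 14.2]
[257.94 186.56] [14. 14.]
[310.81 186.39] [13.8 13.8]
[284.31 186.25] [14.1 13.8]
[ 0.4228574  -0.03683417  0.1061592   0.19810472] [-0.08 -0.16  0.05  0.16  0.06  0.04  0.07  0.04 -0.08 -0.08]
[ 0.51406649 -0.20390496  0.118     ] [ 0.47643702 -0.00367351  0.118     ]
```

```bash
cat >> h.py <<'E'
from scipy.spatial.transform import Rotation as Ro
YAW=.196; EX=np.array([np.cos(YAW),np.sin(YAW),0]); EY=np.array([-np.sin(YAW),np.cos(YAW),0]); EZ=np.array([0,0,1.])
SB=np.array([.4229,-.0368,.106]); O=SB+.114*EX-.080*EY; O[2]=0
def M(x,y,z): return O+x*EX+y*EY+z*EZ
def lid(th,r,h,y=0): # r from hinge towards front, h above edge plane
    return M(.105-r*np.cos(th)+h*np.sin(th),y,.118+r*np.sin(th)+h*np.cos(th))
def quat(tilt,s=np.pi): # tilt>0: gripper leans to the machine's front
    return (Ro.from_euler('z',YAW)*Ro.from_euler('y',-tilt)*Ro.from_euler('z',s)*Ro.from_euler('x',np.pi)).as_quat()
E
python3 - <<'E'
from h import *
c=env.camera_params("top"); o,_=ray(c,(0,0)); print(o,O)
for th in np.arange(.7,1.46,.125):
    print(round(th,2),[np.round((proj(c,lid(th,r,h,y))-[225,130])*5.5).astype(int).tolist() for r,h in((.1605,0),(.1605,.021),(.132,.038),(.0,.038)) for y in (.105,-.105)])
for s in (0,np.pi):
  for t in (0,.1,.2):
    print(s,t,[env.inverse_kinematics(SB+EY*d+[0,0,-.01],quat(t,s)) is not None for d in (0,-.072,-.154)],Ro.from_quat(quat(t,s)).as_matrix()[:,2])
E
```

```text
[0.42636567 0.04593269 1.55262101] [ 0.55029709 -0.09306706  0.        ]
0.7 [[226, 343], [585, 269], [222, 318], [585, 243], [210, 262], [571, 188], [173, 114], [510, 45]]
0.82 [[222, 317], [584, 243], [217, 288], [583, 214], [205, 235], [568, 161], [172, 109], [508, 41]]
0.95 [[216, 288], [582, 214], [211, 257], [580, 181], [199, 206], [564, 132], [171, 105], [506, 37]]
1.08 [[211, 257], [579, 182], [204, 222], [575, 147], [193, 176], [559, 102], [170, 102], [505, 35]]
1.2 [[204, 223], [575, 148], [197, 187], [570, 111], [187, 146], [553, 72], [169, 100], [503, 33]]
1.32 [[198, 188], [569, 113], [190, 151], [563, 75], [181, 116], [547, 43], [169, 99], [501, 32]]
1.45 [[190, 152], [563, 77], [183, 115], [555, 40], [175, 87], [540, 14], [168, 99], [500, 32]]
0 0 [True, True, True] [ 2.38496885e-17 -1.20119899e-16 -1.00000000e+00]
0 0.1 [True, True, True] [ 0.09792195  0.01944231 -0.99500417]
0 0.2 [True, True, True] [ 0.19486549  0.03869035 -0.98006658]
3.141592653589793 0 [True, True, True] [-2.38496885e-17  1.20119899e-16 -1.00000000e+00]
3.141592653589793 0.1 [True, True, True] [ 0.09792195  0.01944231 -0.99500417]
3.141592653589793 0.2 [True, True, True] [ 0.19486549  0.03869035 -0.98006658]
```

Run:
```python
import cv2
im=cv2.imread("pics/scene0.png")[110:250,150:310]
cv2.imwrite("pics/sc.png",cv2.resize(im,None,fx=4,fy=4,interpolation=cv2.INTER_CUBIC))
```

```text
(no output)
```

View pics/sc.png

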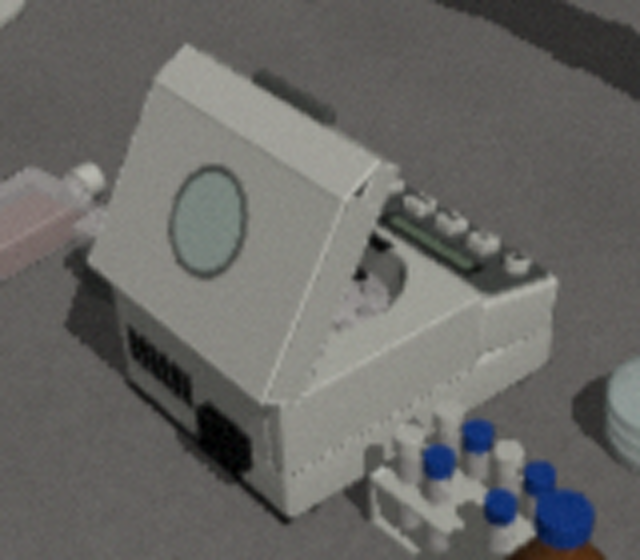

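Compared with the projected corners, the lid stands at about 1.02 rad: the crease is at crop (195,190) and (560,125), and the scene view agrees. I'll reach behind the lid with the shut fingers and follow the arc down.

```bash
cat >> h.py <<'E'
def follow(th): return lid(th,.128,.038)+.011*EX
E
python3 - <<'E'
from h import *
q=quat(0)
ths=np.arange(1.10,.11,-.1)
start=follow(1.10)+.02*EX
print(all(env.inverse_kinematics(follow(t),q) is not None for t in ths), start)
up=start.copy(); up[2]=.34
env.line_to(up,q,v=.25); 
print(env.line_to(start,v=.15,guard=15),env.get_force())
for t in ths:
    g=env.line_to(follow(t),v=.10,guard=15)
    print(round(t,2),g,np.round(env.get_force(),1),round(env.get_time(),2))
    if g: break
cv2.imwrite("pics/top2.png",env.get_image("top"))
E
```

```text
True [ 0.65996197 -0.0712932   0.24931119]
False [-0.22074733  0.79449978  0.40021865]
1.1 False [ 0.2 -0.2 -0.7] 5.01
1.0 False [ 0.8  0.4 -0. ] 5.29
0.9 False [ 0.3 -0.4  0.2] 5.58
0.8 False [0.7 0.  0.4] 5.86
0.7 False [-0.5  0.3  0.4] 6.14
0.6 False [-0.5  0.8  0.3] 6.42
0.5 False [0.1 0.3 0. ] 6.71
0.4 False [-0.  -0.1 -0.2] 6.99
0.3 False [ 0.3 -0.7 -0.6] 7.28
0.2 False [0.4 0.1 1.2] 7.56
```

Run:
```python
from h import *
for t in (.14,.10):
    print(env.line_to(follow(t),v=.05,guard=20),np.round(env.get_force(),1))
p=follow(0); p[2]=.156
for dz in np.arange(.008,-.0061,-.002):
    q=p+[0,0,dz]; g=env.line_to(q,v=.03,guard=30)
    print(round(dz,3),g,np.round(env.get_force(),1),round(env.get_tcp_pos()[2],4),round(env.get_time(),2))
    if g or (dz<-.001 and env.get_force()[2]>8): break
env.line_to(p+[0,0,.12],v=.2)
env.line_to(SB-.077*EY-.02*EX+[0,0,.22],v=.25)
print(env.get_time())
im=env.get_image("wrist"); cv2.imwrite("pics/w2.png",im)
t=env.get_image("top"); t=cv2.resize(t[130:235,225:345],None,fx=3.5,fy=3.5,interpolation=cv2.INTER_CUBIC)
cv2.imwrite("pics/c2.png",np.hstack([cv2.copyMakeBorder(t,0,384-t.shape[0],0,0,cv2.BORDER_CONSTANT) if t.shape[0]<=384 else t[:384],im[:,130:400]]))
```

```text
False [ 0.4  0.7 -0.4]
False [ 0.5 -0.1  1. ]
0.008 False [3.7 1.3 4.9] 0.1647 8.54
0.006 False [1.2 0.2 4.2] 0.1621 8.79
0.004 False [-1.  -0.5  0.2] 0.1592 9.04
0.002 False [-0.6  0.8 -0.7] 0.1576 9.29
0.0 False [-0.2 -0.4  1.6] 0.1561 9.54
-0.002 False [-7.   1.4 17.1] 0.156 9.79
11.225
```

View pics/c2.png

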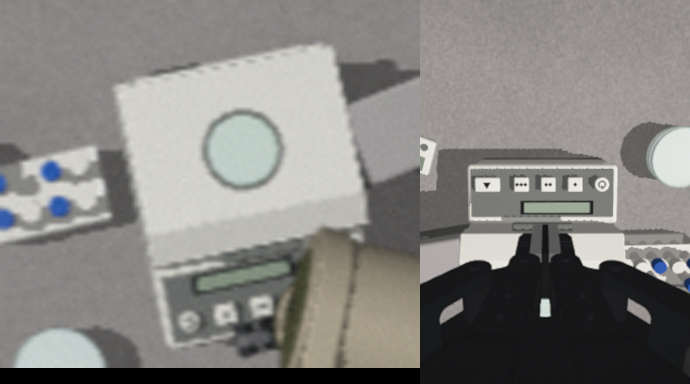

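The lid is flush: force fell away at the snap, and contact is now rigid at 156 mm. Now the keys.

Run:
```python
from h import *
q=quat(.2); n=-np.sin(.2)*EX+np.cos(.2)*EZ
print([env.inverse_kinematics(SB+d*EY+k*n,q) is not None for d in(0,-.072,-.154) for k in (.04,-.01)])
for d in (0,-.072,-.154):
    k=SB+d*EY
    env.line_to(k+.04*n,q,v=.15)
    env.line_to(k+.012*n,v=.1)
    env.dwell(.1); f0=env.get_force()
    g=env.line_to(k-.010*n,v=.025,guard=9)
    print(d,g,np.round(env.get_force()-f0,1),'depth mm',np.round((env.get_tcp_pos()-k)@n*1000,1),np.round(1000*np.array([(env.get_tcp_pos()-k)@EX,(env.get_tcp_pos()-k)@EY]),1),env.get_time())
    if not g: break
    env.dwell(.15); env.line_to(k+.04*n,v=.1)
```

```text
[True, True, True, True, True, True]
0 True [-7.2 -0.2 13.2] depth mm -1.4 [ 0.5 -0.2] 13.925
-0.072 True [-6.1  1.7 11.8] depth mm -1.3 [ 0.5 -0.3] 16.4083
-0.154 True [-3.5  1.4  8.5] depth mm -1.3 [ 0.4 -0.3] 18.9583
```

Run:
```python
from h import *
env.line_to(SB-.077*EY-.02*EX+[0,0,.22],quat(0),v=.25)
im=env.get_image("wrist"); s=env.get_image("scene")[110:250,150:310]
cv2.imwrite("pics/c3.png",np.hstack([cv2.resize(s,(439,384),interpolation=cv2.INTER_CUBIC),im[:,120:480]]))
print(env.get_time(),env.get_force())
```

```text
20.7167 [ 0.24976895 -0.14737444  0.47997232]
```

View pics/c3.png

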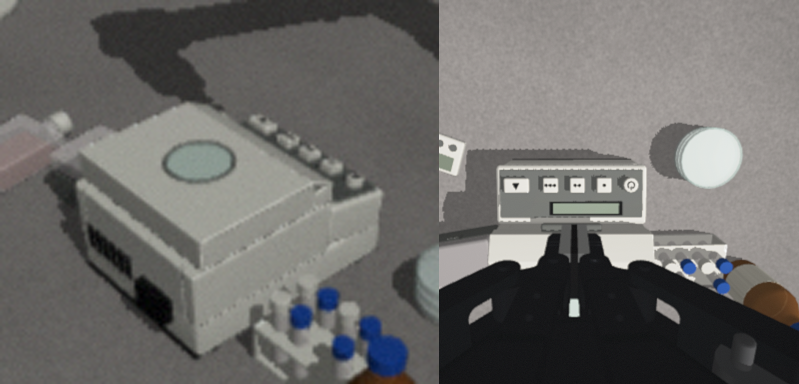

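The lid sits shut and flush, all the keys are back up, and nothing around the machine has moved. Each press met more than 8 N, above the 5 N needed for full travel, so I'm handing in.

```bash
python3 -c "
from plant import env
print(env.finish_job())"
```

```text
the job is handed in; nothing more can be done
None
```

The job is handed in at about 21 s: the lid is snapped shut and looks flush, standby, programme two and start were pressed in that order with over 8 N each (5 N is full travel), and nothing around the machine looks moved.

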